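# Switch the column selector to the orange port

## Robot

A 7-joint arm with a two-finger parallel gripper is mounted at the origin on the work surface. World frame = base frame: x ahead of the robot, y to its left, z up, the work surface at z = 0. Lengths are in m, angles in rad, forces in N, time in s.
With the tool pointing down it reaches from about 0.4 to 0.85 m from the base axis. Payload 10.4 kg.
Tool frame: the origin (TCP) lies between the finger pads; the fingertips stand 11 mm ahead of it and the grasp point (between the pads) lies 8 mm behind it (tip_reach is the distance from the TCP to the fingertips, in m); z points along the fingers, y is the line along which they close (so a half turn about z gives the same grasp; the last joint's range is limited). The gripper opens to 85 mm and grips with 20 to 120 N. Pads are 22 mm wide; open, the fingers measure 114 mm over their backs; the gripper's body (76 mm by 85 mm) begins 54 mm behind the grasp point. The pads swing forward as they close: fully open they stand 13 mm farther back than shut.
Start: joints at [-1.306, 0.332, -0.065, 1.46, 0.022, 1.35, -0.088], TCP at [0.177, 0.599, 0.221] pointing down, gripper open.
Joint ranges: [-2.6, 2.6], [-0.5, 2.12], [-1.47, 1.34], [0.16, 2.42], [-1.27, 4.41], [0.06, 2.06], [-2.6, 2.6]. Speed limits (rad/s): [2.22, 2.22, 2.79, 2.79, 3.14, 3.14, 3.14].

## Interface

Orientations are given as a unit quaternion [x, y, z, w].
In Python, from workcell import * gives the robot as it stands.
- The arm moves only by the shell command python3 -m inch 'ROWS' [OPENING] [FORCE]. ROWS is JSON, a list of rows, each an object with "slide": the shift along the world's x, y, z in m, a list of three; "yaw": the turn about the world's z in rad. A call has 1 to 20 rows; each row is the pose to reach, as a shift and turn from the pose commanded when the call began; what a row does not reach only later rows make up. A row lasts 1/12 s, in which the tool goes at most 41.7 mm and 7.16 degrees, less where a joint would pass 70% of its speed; a pose out of reach is approached as far as the arm can. A call with a gripper value outside its range is refused whole. OPENING is the closure in counts, from 0 (fully open) to 255 (shut), set as the call begins (- or left out, the last holds). The fingers move at their own pace and stop on an object; FORCE is the grip in N (left out, the last holds). Time passes only in rows, so rows that repeat a pose let the fingers close. It gives the time, the measured TCP pose, the force, the opening and the grip force at its end, in the units of the state.
- get_obs(): the state, without advancing time (a new reading comes with each control period).
- camera(name): name is "scene" or "top" or "wrist"; returns a dict with "frame" (480x640x3 uint8, red, green, blue), "fx", "fy", "cx", "cy" (pixels), "extrinsics" (4x4, takes a point from world to camera coordinates). Camera axes: x right, y down, z forward; pixel columns grow to the right and rows downward; lengths in m; the calibration is good to about 2 mm. A picture is of the moment at which its call begins. There is no depth.
- hand_in(): hands the job in; it is judged then, once.
The state is a dict: "clock": time; "joint_pos": joint angles; "joint_velocities": joint speeds; "tau": joint torques, N m; "position": TCP position; "ee_rot": TCP orientation; "ft_force": force on the tool from outside, world axes, zero at the start; "torque": the same for the moment, N m; "grip_width": opening from 0.0 (shut) to 1.0 (fully open); "grasp_force": force on a finger pad.
Only numpy, scipy, OpenCV 4.12 (cv2) and the standard library are available. Lean on these libraries where they do the work, as an engineer would, in place of code of your own. Each camera call takes 0.05 s, during which the arm holds its last target. There are 200 camera calls.

## Task

On the bench stands a round column selector with a push-and-turn dial. Push the dial down until it is free of its latch, but never lean hard on it or force it, turn it the shorter way round so that its white pointer faces the port with the orange tag, and let it spring all the way back up so that it latches there. Let go of it and leave the things around it where they are.

Things in the scene. Friction and masses are not known exactly. Their poses are not given: they have to be found in the camera images.
- selector_top (a point): Centre of the flat top of the fixed, cream, round selector housing (128 mm in diameter, 140 mm at its foot, 56 mm high). It lies on the dial's vertical axis; z is up. Eight ports stand every 45 degrees round the housing, one of them straight under the pointer at the start.
- orange_port (a point): Top centre of the orange tag (20 mm in diameter, 7 mm high, fixed), 52 mm from the dial's axis, on the housing's top. It marks the target port: 45, 90 or 135 degrees from the starting pointer direction, on either side. The five other tags, on the ports at the other such angles, look the same but are blue; the starting port and the one opposite have no tag, only a fine white mark.
- dial_grip (a point): Point on the dial's axis, 15 mm under the top of its black bar grip (56 mm long, 13 mm wide, 34 mm high, its top 119 mm above the bench and its underside on a round black flange 68 mm in diameter and 8 mm thick, top 85 mm above the bench). This frame turns and sinks with the dial: its x axis runs along the bar towards the end with the white pointer line, z is up. The bar is pinched from above across its 13 mm width.
- dial (a joint): Angle of the dial in rad, 0 at the start, growing anticlockwise seen from above; it turns endlessly, without end stops. Latch notches come every 45 degrees (0.785 rad), one at each port; the dial can be turned only while it is pushed down clear of its notch. When let go within about 5 degrees of a notch it springs up into it; elsewhere it stays down on a tooth.
- press (a joint): How far the dial is pushed down, in m: 0 when fully up and latched. A spring pushes it up with about 7.5 N at the top, growing by 0.3 N per mm. It comes free of the notch somewhere between 3 and 14 mm down, which differs from unit to unit and cannot be seen; 2 mm deeper it meets a hard end stop.
- latch: The toothed latch ring, hidden inside the housing and fixed to it (origin under the housing's centre, at bench level). It breaks if the dial is twisted against its teeth with more than 40 N, that is about 1.1 N m at the dial.
- end_stop: The hard end stop under the dial, hidden inside the housing and fixed to it (same origin). It must not be pressed with more than 25 N beyond the spring's own force (the spring does not count).
- amber_mid (a point): Middle of the amber glass bottle (80 mm in diameter, 165 mm high), loose, to be left alone.
- marker: Black marker pen lying on the bench (130 mm long, 14 mm thick), loose, to be left alone.
- vialbox: White open plastic vial box with dividers (90 x 120 x 35 mm, origin under its centre), loose, to be left alone.
Not all that is in view belongs to the job. Leave any yellow look-alike of the part that bears selector_top alone.

How it is judged:
By the outcome, as a careful person would: the job done as asked, in the order asked, and still so for the second after the job is handed in, with the robot touching nothing.
It also fails if it takes over 42 s, if anything falls off the work surface, if the arm or the gripper's body presses on something with over 40 N, if the wrist force passes 120 N, or if a joint passes its speed limit or range.

## Working session

There is one attempt and no reset: what is moved stays moved. The work goes in short steps, Python scripts to look and compute and a shell command to move; the robot and the scene stay as the last step left them, time stands still between calls to the robot, and variables do not carry over. Pictures are saved under pics/ and viewed, at most 10 in all, crops included, and the job is handed in when it is done.

```bash
mkdir -p pics
python3 - <<'E'
from workcell import *
import cv2,pickle
d={}
for n in("scene","top","wrist"):
    c=camera(n);d[n]=c
    cv2.imwrite(f"pics/{n}0.png",c["frame"][:,:,::-1])
pickle.dump(d,open("c0.pkl","wb"))
o=get_obs();print(o)
E
```

```text
{'clock': 0.15, 'joint_pos': array([-1.30557801,  0.33269821, -0.06468497,  1.46074322,  0.02158251,
        1.34988921, -0.08848726]), 'joint_velocities': array([ 7.43421768e-04, -4.13638179e-03, -6.65302227e-04, -3.34086180e-03,
       -8.54010701e-05, -1.29359993e-03, -2.02831317e-03]), 'tau': array([ 7.75900826e-04, -6.25816941e+01,  4.91234637e-02, -3.91855109e+01,
        1.62802613e-02,  7.51754735e-03, -7.53753369e-06]), 'position': array([0.17733392, 0.59901256, 0.22031892]), 'ee_rot': array([ 1.43407241e-01,  9.89663625e-01, -5.18538520e-04, -5.85979135e-05]), 'ft_force': array([-0.35635171, -0.55330675,  0.3468844 ]), 'torque': array([ 0.00369019, -0.04056418,  0.00985654]), 'grasp_force': 0.0, 'grip_width': 1.0034659833472839}
```

View pics/top0.png

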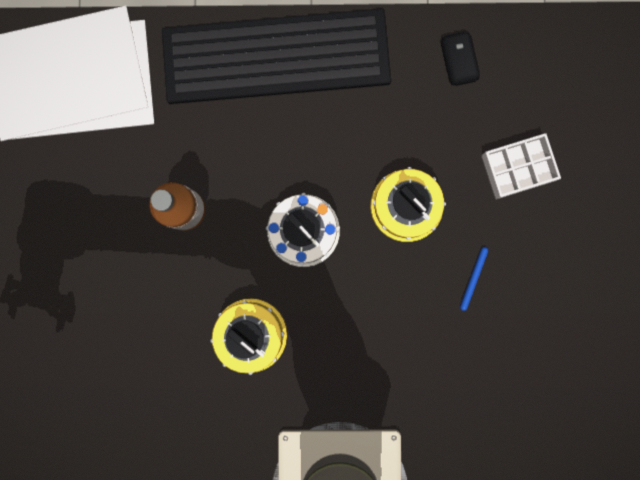

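View pics/scene0.png

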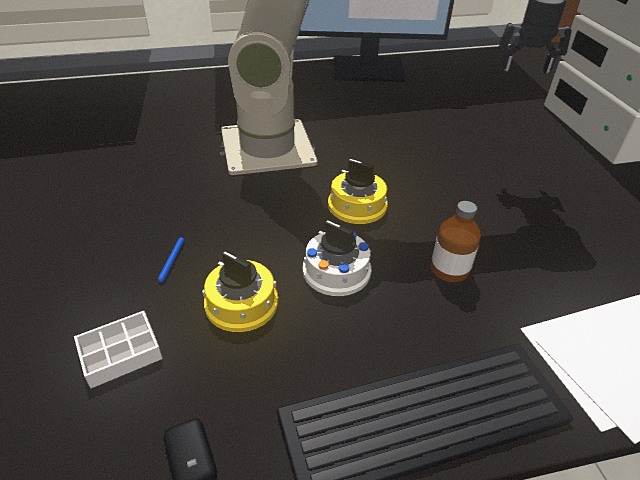

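The top view shows three look-alikes: the cream selector at (303,230), and yellow ones at (408,204) and (249,337). I choose the cream one. Its orange tag is at (322,209) and its pointer aims at about (320,248). I'll check with a close crop and measure.

```bash
cat > h.py <<'E'
import numpy as np,cv2,pickle
def ray(c,u,v):
    E=c["extrinsics"];R=E[:3,:3];t=E[:3,3]
    return -R.T@t, R.T@np.array([(u-c["cx"])/c["fx"],(v-c["cy"])/c["fy"],1])
def onz(c,u,v,z):
    o,d=ray(c,u,v);return o+d*(z-o[2])/d[2]
def proj(c,p):
    q=c["extrinsics"][:3,:3]@p+c["extrinsics"][:3,3];return q[0]/q[2]*c["fx"]+c["cx"],q[1]/q[2]*c["fy"]+c["cy"]
def blobs(m,amin=8):
    n,_,s,ce=cv2.connectedComponentsWithStats(m.astype(np.uint8));return [(ce[i],s[i,4]) for i in range(1,n) if s[i,4]>=amin]
E
python3 - <<'E'
from h import *
d=pickle.load(open("c0.pkl","rb"));c=d["top"];f=c["frame"]
x0,y0,x1,y1=258,185,350,275
cv2.imwrite("pics/crop0.png",cv2.resize(f[y0:y1,x0:x1,::-1],None,fx=6.5,fy=6.5,interpolation=cv2.INTER_CUBIC))
hsv=cv2.cvtColor(f,cv2.COLOR_RGB2HSV);h,s,v=cv2.split(hsv)
roi=np.zeros(h.shape,bool);roi[y0:y1,x0:x1]=1
P=[]
for name,m in(("blue",(h>100)&(h<130)&(s>120)&(v>80)),("orange",(h>5)&(h<20)&(s>150)&(v>120))):
    for ce,a in blobs(m&roi):
        p=onz(c,*ce,.063);P.append(p[:2]);print(name,ce.round(1),a,p.round(4))
P=np.array(P)
A=np.c_[2*P,np.ones(len(P))];r=np.linalg.lstsq(A,(P**2).sum(1),rcond=None)[0]
C=r[:2];print("axis",C,"R",np.sqrt(r[2]+C@C))
print("tag ang",np.degrees(np.arctan2(P[:,1]-C[1],P[:,0]-C[0])).round(1))
# white pointer: bright low-sat within dial radius
u,w=proj(c,np.array([*C,.119]));yy,xx=np.mgrid[:480,:640]
m=(s<60)&(v>130)&(np.hypot(xx-u,yy-w)<22)
for ce,a in blobs(m,4):print("white",ce,a,(onz(c,*ce,.119)[:2]-C).round(4))
E
```

```text
blue [302.3 200.1] 70 [0.5468 0.065  0.063 ]
blue [273.4 227.5] 70 [0.4962 0.1186 0.063 ]
blue [329.6 228.9] 73 [0.493  0.0147 0.063 ]
blue [281.  247.8] 66 [0.4587 0.1044 0.063 ]
blue [300.6 256.4] 70 [0.4425 0.0684 0.063 ]
orange [322.  208.8] 64 [0.5303 0.0287 0.063 ]
axis [0.49461115 0.06667951] R 0.05206979254945436
tag ang [ -1.8  88.3 -91.7 133.6 178.1 -46.8]
white [286.40860215 212.95698925] 93 [0.023  0.0231]
white [308.63636364 206.72727273] 11 [ 0.0338 -0.0159]
white [302.5 207. ] 6 [ 0.0334 -0.0052]
white [316.83333333 214.16666667] 6 [ 0.0206 -0.0303]
white [306.88888889 233.76190476] 63 [-0.0138 -0.0128]
white [320.75 229.  ] 4 [-0.0055 -0.0371]
white [278.8 231.2] 5 [-0.009   0.0365]
white [287. 242.] 7 [-0.028   0.0221]
```

View pics/crop0.png

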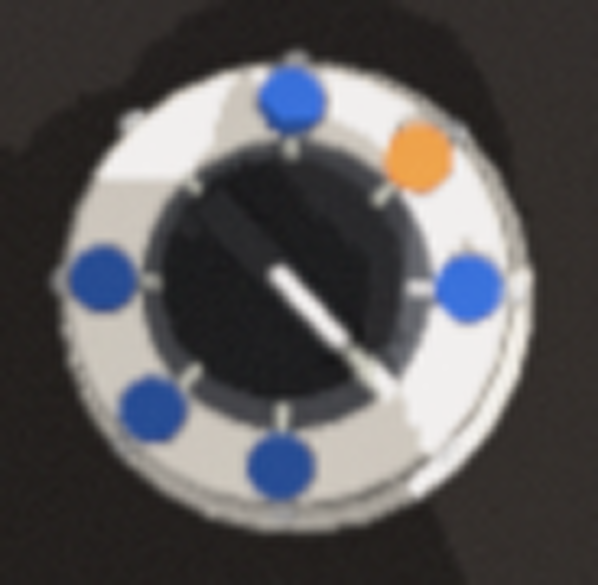

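The crop confirms the choice: a cream housing with five blue tags and one orange. The pointer is at -136.8° and orange at -46.8°, so the turn is +90° (anticlockwise). The tool's closing axis has to go from 73.5° to -46.8°, a yaw of -2.10. I'll go above the dial first.

```bash
python3 -m inch '[{"slide":[0.317,-0.532,0],"yaw":-2.1},{"slide":[0.317,-0.532,0],"yaw":-2.1},{"slide":[0.317,-0.532,0],"yaw":-2.1},{"slide":[0.317,-0.532,0],"yaw":-2.1},{"slide":[0.317,-0.532,0],"yaw":-2.1},{"slide":[0.317,-0.532,0],"yaw":-2.1},{"slide":[0.317,-0.532,0],"yaw":-2.1},{"slide":[0.317,-0.532,0],"yaw":-2.1},{"slide":[0.317,-0.532,0],"yaw":-2.1},{"slide":[0.317,-0.532,0],"yaw":-2.1},{"slide":[0.317,-0.532,0],"yaw":-2.1},{"slide":[0.317,-0.532,0],"yaw":-2.1},{"slide":[0.317,-0.532,0],"yaw":-2.1},{"slide":[0.317,-0.532,0],"yaw":-2.1},{"slide":[0.317,-0.532,0],"yaw":-2.1},{"slide":[0.317,-0.532,0],"yaw":-2.1},{"slide":[0.317,-0.532,0],"yaw":-2.1},{"slide":[0.317,-0.532,0],"yaw":-2.1},{"slide":[0.317,-0.532,0],"yaw":-2.1},{"slide":[0.317,-0.532,0],"yaw":-2.1}]' 100 60
cat > look.py <<'E'
import sys
from workcell import *
from h import *
from scipy.spatial.transform import Rotation as R
c=camera("wrist");f=c["frame"];cv2.imwrite(f"pics/{sys.argv[1]}.png",f[:,:,::-1])
h,s,v=cv2.split(cv2.cvtColor(f,cv2.COLOR_RGB2HSV));P=[]
for name,m in(("blue",(h>100)&(h<130)&(s>120)&(v>80)),("orange",(h>5)&(h<20)&(s>150)&(v>120))):
    for ce,a in blobs(m,300):
        p=onz(c,*ce,.063);P.append(p[:2]);print(name,ce.round(),a,p.round(4))
P=np.array(P);A=np.c_[2*P,np.ones(len(P))];r=np.linalg.lstsq(A,(P**2).sum(1),rcond=None)[0];C=r[:2]
print("axis",C,"R",np.sqrt(r[2]+C@C),np.degrees(np.arctan2(*(P-C).T[::-1])).round(1))
o=get_obs();M=R.from_quat(o["ee_rot"]).as_matrix()
print(o["clock"],o["position"],"y-axis",np.degrees(np.arctan2(M[1,1],M[0,1])),M[:,2],o["joint_pos"].round(2),o["ft_force"])
E
python3 look.py w1
```

```text
clock: 1.82
position: [0.4942, 0.0677, 0.2209]
ee_rot: [0.929, 0.37, -0.0, -0.0]
ft_force: [0.5, 0.3, 0.7]
grip_width: 0.609
grasp_force: 0.0
blue [274. 167.] 464 [0.4989 0.1189 0.063 ]
blue [369. 168.] 471 [0.5486 0.066  0.063 ]
blue [256. 213.] 430 [0.462  0.1052 0.063 ]
blue [276. 257.] 410 [0.4454 0.0693 0.063 ]
blue [365. 258.] 407 [0.4954 0.0159 0.063 ]
blue [475. 456.] 335 [ 0.4259 -0.2056  0.063 ]
orange [386. 214.] 430 [0.5325 0.03   0.063 ]
axis [ 0.43395005 -0.045248  ] R 0.14242731235541428 [ 68.4  44.1  79.4  84.3  44.9 -92.9  37.4]
1.8667 [0.49420841 0.06774295 0.22091823] y-axis -46.597348362869866 [-2.46390212e-05  5.23430345e-05 -9.99999998e-01] [-0.73  0.04  0.52  1.81 -0.02  1.3  -1.02] [0.60972108 0.3392526  0.30121542]
```

View pics/w1.png

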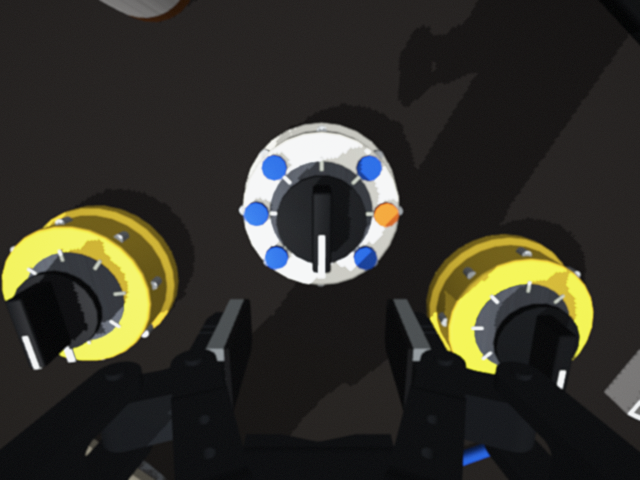

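The wrist view shows the cream dial at (321,213), with its bar vertical in the image and lined up between the fingers. The pointer faces down and orange is to the right at (386,214). Pairs of opposite tags put the axis at (0.497, 0.0675), against (0.4946, 0.0667) from the top camera. I'll use the mean and descend.

```bash
python3 -c "
import workcell as w;print(getattr(w,'tip_reach',None))"
python3 -m inch '[{"slide":[0.001,-0.0003,-0.03],"yaw":0},{"slide":[0.0015,-0.0007,-0.06],"yaw":0},{"slide":[0.0015,-0.0007,-0.09],"yaw":0},{"slide":[0.0015,-0.0007,-0.105],"yaw":0},{"slide":[0.0015,-0.0007,-0.115],"yaw":0},{"slide":[0.0015,-0.0007,-0.12],"yaw":0},{"slide":[0.0015,-0.0007,-0.12],"yaw":0}]'
python3 -m inch '[{"slide":[0,0,0],"yaw":0},{"slide":[0,0,0],"yaw":0},{"slide":[0,0,0],"yaw":0},{"slide":[0,0,0],"yaw":0}]' 180 40
```

```text
0.011
clock: 2.45
position: [0.4957, 0.0668, 0.1006]
ee_rot: [0.93, 0.369, -0.0, 0.0]
ft_force: [-0.2, -0.7, -0.3]
grip_width: 0.61
grasp_force: 0.0
clock: 2.78
position: [0.4964, 0.0668, 0.1017]
ee_rot: [0.93, 0.368, 0.001, -0.0]
ft_force: [-0.7, -0.0, -0.3]
grip_width: 0.294
grasp_force: 0.0
```

```bash
python3 -m inch '[{"slide":[0,0,0],"yaw":0},{"slide":[0,0,0],"yaw":0},{"slide":[0,0,0],"yaw":0},{"slide":[0,0,0],"yaw":0},{"slide":[0,0,0],"yaw":0},{"slide":[0,0,0],"yaw":0}]' 255 40; python3 -c "
from workcell import *
o=get_obs();print(o['position'],o['ft_force'],o['torque'],o['grasp_force'])"
```

```text
clock: 3.28
position: [0.4964, 0.0667, 0.1015]
ee_rot: [0.93, 0.368, 0.001, 0.0]
ft_force: [-0.0, -0.8, 5.8]
grip_width: 0.133
grasp_force: 42.9
[0.49638009 0.06670468 0.10151026] [-0.01107093 -0.79826966  5.84418522] [-0.04477933  0.07804574 -0.01346151] 42.91065573692322
```

Gripped, with 43 N on the pad. I'll now press down in small steps.

```bash
for i in 1 2; do python3 -m inch '[{"slide":[0,0,-0.0005],"yaw":0},{"slide":[0,0,-0.001],"yaw":0},{"slide":[0,0,-0.001],"yaw":0}]' - 60 | egrep 'pos|ft_f'; done; python3 -m inch '[{"slide":[0,0,-0.0005],"yaw":0},{"slide":[0,0,-0.001],"yaw":0},{"slide":[0,0,-0.001],"yaw":0}]' | egrep 'clock|pos|force'
```

```text
position: [0.4965, 0.0667, 0.1006]
ft_force: [-0.3, -0.8, 8.2]
position: [0.4965, 0.0667, 0.0997]
ft_force: [-1.2, 0.5, 7.5]
clock: 4.03
position: [0.4966, 0.0667, 0.0987]
ft_force: [-0.9, -0.8, 8.2]
grasp_force: 63.2
```

```bash
python3 -m inch '[{"slide":[0,0,-0.0005],"yaw":0},{"slide":[0,0,-0.001],"yaw":0},{"slide":[0,0,-0.001],"yaw":0}]' | egrep 'pos|ft_f'
python3 -m inch '[{"slide":[0,0,-0.0005],"yaw":0},{"slide":[0,0,-0.001],"yaw":0},{"slide":[0,0,-0.001],"yaw":0}]' | egrep 'pos|ft_f'
python3 -m inch '[{"slide":[0,0,-0.0005],"yaw":0},{"slide":[0,0,-0.001],"yaw":0},{"slide":[0,0,-0.001],"yaw":0}]' | egrep 'clock|pos|force'
```

```text
position: [0.4966, 0.0667, 0.0977]
ft_force: [-0.7, -1.0, 9.1]
position: [0.4966, 0.0667, 0.0967]
ft_force: [-1.3, 0.3, 8.2]
clock: 4.78
position: [0.4966, 0.0668, 0.0958]
ft_force: [-0.9, -0.9, 9.3]
grasp_force: 63.3
```

```bash
python3 -m inch '[{"slide":[0,0,-0.0005],"yaw":0},{"slide":[0,0,-0.001],"yaw":0},{"slide":[0,0,-0.001],"yaw":0}]' | egrep 'pos|ft_f'
python3 -m inch '[{"slide":[0,0,-0.0005],"yaw":0},{"slide":[0,0,-0.001],"yaw":0},{"slide":[0,0,-0.001],"yaw":0}]' | egrep 'clock|pos|force'
```

```text
position: [0.4966, 0.0668, 0.0948]
ft_force: [-1.5, -1.2, 8.8]
clock: 5.28
position: [0.4967, 0.0667, 0.0938]
ft_force: [-1.1, -0.7, 10.5]
grasp_force: 63.4
```

```bash
python3 -m inch '[{"slide":[0,0,-0.0005],"yaw":0},{"slide":[0,0,-0.001],"yaw":0},{"slide":[0,0,-0.001],"yaw":0}]' | egrep 'clock|pos|force'
```

```text
clock: 5.53
position: [0.4967, 0.0667, 0.0929]
ft_force: [-1.6, -0.1, 9.0]
grasp_force: 63.4
```

```bash
python3 -m inch '[{"slide":[0,0,-0.0005],"yaw":0},{"slide":[0,0,-0.001],"yaw":0},{"slide":[0,0,-0.001],"yaw":0}]' | egrep 'clock|pos|force'
```

```text
clock: 5.78
position: [0.4967, 0.0668, 0.0919]
ft_force: [-2.1, -0.7, 10.2]
grasp_force: 63.4
```

```bash
python3 -m inch '[{"slide":[0,0,-0.0005],"yaw":0},{"slide":[0,0,-0.001],"yaw":0},{"slide":[0,0,-0.001],"yaw":0}]' | egrep 'clock|pos|force'
```

```text
clock: 6.03
position: [0.4967, 0.0668, 0.0909]
ft_force: [-1.4, -1.0, 10.2]
grasp_force: 63.5
```

```bash
python3 -m inch '[{"slide":[0,0,-0.0005],"yaw":0},{"slide":[0,0,-0.001],"yaw":0},{"slide":[0,0,-0.001],"yaw":0}]' | egrep 'clock|pos|force'
```

```text
clock: 6.28
position: [0.4968, 0.0668, 0.09]
ft_force: [-1.3, -0.1, 11.1]
grasp_force: 63.5
```

```bash
python3 -m inch '[{"slide":[0,0,-0.0005],"yaw":0},{"slide":[0,0,-0.001],"yaw":0},{"slide":[0,0,-0.001],"yaw":0}]' | egrep 'clock|pos|force'
```

```text
clock: 6.53
position: [0.4968, 0.0667, 0.089]
ft_force: [-0.6, -0.5, 11.0]
grasp_force: 63.5
```

```bash
python3 -m inch '[{"slide":[0,0,-0.0005],"yaw":0},{"slide":[0,0,-0.001],"yaw":0},{"slide":[0,0,-0.001],"yaw":0}]' | egrep 'clock|pos|force'
```

```text
clock: 6.78
position: [0.4968, 0.0668, 0.088]
ft_force: [-1.6, 0.2, 12.7]
grasp_force: 63.6
```

```bash
python3 -m inch '[{"slide":[0,0,-0.0005],"yaw":0},{"slide":[0,0,-0.001],"yaw":0},{"slide":[0,0,-0.001],"yaw":0}]' | egrep 'clock|pos|force'
```

```text
clock: 7.03
position: [0.4971, 0.0668, 0.0876]
ft_force: [-3.0, -0.1, 17.1]
grasp_force: 64.2
```

The end stop is reached at 17 N, about 5 N over the spring. I'll back off 1.4 mm, which is still clear of the notch, and try a small twist.

```bash
cat > o.py <<'E'
from workcell import *
o=get_obs();print(round(o["clock"],2),o["position"].round(4),"F",o["ft_force"].round(1),"T",o["torque"].round(2),"g",round(o["grasp_force"]),"j7",o["joint_pos"].round(2))
E
python3 -m inch '[{"slide":[0,0,0.0014],"yaw":0},{"slide":[0,0,0.0014],"yaw":0},{"slide":[0,0,0.0014],"yaw":0}]' >/dev/null; python3 o.py
python3 -m inch '[{"slide":[0,0,0],"yaw":0.02},{"slide":[0,0,0],"yaw":0.04},{"slide":[0,0,0],"yaw":0.04}]' >/dev/null; python3 o.py
```

```text
7.28 [0.4968 0.0668 0.0885] F [-1.7 -1.4 11.5] T [-0.14  0.43  0.  ] g 64 j7 [-0.7   0.19  0.52  1.96 -0.11  1.01 -0.94]
7.53 [0.4968 0.0668 0.0885] F [-2.4 -0.9 11. ] T [-0.18  0.39  0.01] g 64 j7 [-0.69  0.19  0.52  1.96 -0.11  1.01 -0.9 ]
```

```bash
python3 -m inch '[{"slide":[0,0,0],"yaw":0.03},{"slide":[0,0,0],"yaw":0.06},{"slide":[0,0,0],"yaw":0.09},{"slide":[0,0,0],"yaw":0.12},{"slide":[0,0,0],"yaw":0.12}]' >/dev/null; python3 o.py
```

```text
7.95 [0.4968 0.0668 0.0885] F [-2.1 -1.1 11.7] T [-0.13  0.37  0.01] g 64 j7 [-0.68  0.19  0.5   1.96 -0.11  1.01 -0.78]
```

The dial turns freely, with a torque of about 0. Now the remaining 1.41 rad.

```bash
python3 -m inch '[{"slide":[0,0,0],"yaw":0.06},{"slide":[0,0,0],"yaw":0.13},{"slide":[0,0,0],"yaw":0.2},{"slide":[0,0,0],"yaw":0.27},{"slide":[0,0,0],"yaw":0.34},{"slide":[0,0,0],"yaw":0.41},{"slide":[0,0,0],"yaw":0.48},{"slide":[0,0,0],"yaw":0.55},{"slide":[0,0,0],"yaw":0.62},{"slide":[0,0,0],"yaw":0.68},{"slide":[0,0,0],"yaw":0.7},{"slide":[0,0,0],"yaw":0.7}]' >/dev/null; python3 o.py
```

```text
8.95 [0.4971 0.0666 0.0886] F [-1.  -1.3 11.7] T [-0.21  0.27 -0.01] g 64 j7 [-0.61  0.18  0.42  1.96 -0.09  1.01 -0.1 ]
```

```bash
python3 -m inch '[{"slide":[0,0,0],"yaw":0.06},{"slide":[0,0,0],"yaw":0.13},{"slide":[0,0,0],"yaw":0.2},{"slide":[0,0,0],"yaw":0.27},{"slide":[0,0,0],"yaw":0.34},{"slide":[0,0,0],"yaw":0.41},{"slide":[0,0,0],"yaw":0.48},{"slide":[0,0,0],"yaw":0.55},{"slide":[0,0,0],"yaw":0.62},{"slide":[0,0,0],"yaw":0.68},{"slide":[0,0,0],"yaw":0.711},{"slide":[0,0,0],"yaw":0.711},{"slide":[0,0,0],"yaw":0.711}]' >/dev/null; python3 o.py; python3 look.py w2 | grep y-axis
```

```text
10.03 [0.4973 0.0668 0.0887] F [-1.2 -0.4 10.4] T [-0.19  0.05  0.01] g 64 j7 [-0.54  0.18  0.35  1.96 -0.07  1.01  0.59]
10.0833 [0.49732162 0.06675671 0.08875778] y-axis 43.19950434178441 [ 3.05802914e-03  8.38546816e-04 -9.99994973e-01] [-0.54  0.18  0.35  1.96 -0.07  1.01  0.59] [ 1.31161896e-03 -1.21512755e+00  1.10230162e+01]
```

The closing axis is at 43.2°, a turn of exactly 90°. I'll let it rise while still guiding it.

```bash
python3 -m inch '[{"slide":[0,0,0.0007],"yaw":0},{"slide":[0,0,0.0015],"yaw":0},{"slide":[0,0,0.0022],"yaw":0},{"slide":[0,0,0.003],"yaw":0},{"slide":[0,0,0.003],"yaw":0}]' >/dev/null; python3 o.py
```

```text
10.5 [0.4973 0.0668 0.0918] F [ 0.5 -0.5 10.1] T [-0.12  0.07 -0.03] g 63 j7 [-0.54  0.18  0.35  1.95 -0.07  1.02  0.59]
```

```bash
python3 -m inch '[{"slide":[0,0,0.001],"yaw":0},{"slide":[0,0,0.002],"yaw":0},{"slide":[0,0,0.003],"yaw":0},{"slide":[0,0,0.004],"yaw":0},{"slide":[0,0,0.005],"yaw":0},{"slide":[0,0,0.006],"yaw":0},{"slide":[0,0,0.007],"yaw":0},{"slide":[0,0,0.0075],"yaw":0},{"slide":[0,0,0.0075],"yaw":0}]' >/dev/null; python3 o.py
```

```text
11.25 [0.4971 0.0667 0.0991] F [-0.4 -1.   8.8] T [-0.14 -0.14  0.04] g 63 j7 [-0.55  0.17  0.35  1.95 -0.07  1.03  0.59]
```

It's in the notch and rising under spring force. Now the last 2–3 mm.

```bash
python3 -m inch '[{"slide":[0,0,0.0005],"yaw":0},{"slide":[0,0,0.001],"yaw":0},{"slide":[0,0,0.0015],"yaw":0},{"slide":[0,0,0.0015],"yaw":0}]' >/dev/null; python3 o.py
```

```text
11.58 [0.4971 0.0667 0.1005] F [ 1.3 -0.   8.7] T [-0.07 -0.13 -0.04] g 63 j7 [-0.55  0.17  0.35  1.95 -0.07  1.04  0.59]
```

```bash
python3 -m inch '[{"slide":[0,0,0.0005],"yaw":0},{"slide":[0,0,0.001],"yaw":0},{"slide":[0,0,0.001],"yaw":0}]' >/dev/null; python3 o.py
```

```text
11.83 [0.497  0.0667 0.1014] F [1.6 0.4 7.8] T [-0.17 -0.14  0.01] g 63 j7 [-0.55  0.16  0.35  1.95 -0.07  1.04  0.59]
```

```bash
python3 -m inch '[{"slide":[0,0,0.0003],"yaw":0},{"slide":[0,0,0.0006],"yaw":0},{"slide":[0,0,0.0006],"yaw":0}]' >/dev/null; python3 o.py
python3 -m inch '[{"slide":[0,0,0],"yaw":0},{"slide":[0,0,0],"yaw":0},{"slide":[0,0,0],"yaw":0},{"slide":[0,0,0],"yaw":0},{"slide":[0,0,0],"yaw":0},{"slide":[0,0,0],"yaw":0},{"slide":[0,0,0],"yaw":0},{"slide":[0,0,0],"yaw":0}]' 100 40; python3 o.py
```

```text
12.08 [0.4967 0.0667 0.1016] F [1.8 0.  6.5] T [-0.06 -0.37 -0.  ] g 63 j7 [-0.55  0.16  0.35  1.95 -0.07  1.04  0.59]
clock: 12.75
position: [0.4959, 0.0666, 0.1009]
ee_rot: [0.397, 0.918, 0.0, -0.0]
ft_force: [0.6, 0.6, 0.1]
grip_width: 0.608
grasp_force: 0.0
12.75 [0.4959 0.0666 0.1009] F [0.6 0.6 0.1] T [ 0.03 -0.02  0.01] g 0 j7 [-0.55  0.16  0.35  1.95 -0.07  1.04  0.59]
```

```bash
python3 -m inch '[{"slide":[0,0,0.01],"yaw":0},{"slide":[0,0,0.03],"yaw":0},{"slide":[0,0,0.06],"yaw":0},{"slide":[0,0,0.09],"yaw":0},{"slide":[0,0,0.12],"yaw":0},{"slide":[0,0,0.12],"yaw":0},{"slide":[0,0,0.12],"yaw":0}]'
python3 look.py w3
```

```text
clock: 13.33
position: [0.4969, 0.0668, 0.2232]
ee_rot: [0.397, 0.918, 0.001, 0.001]
ft_force: [0.2, 0.2, -0.8]
grip_width: 0.609
grasp_force: 0.0
blue [317. 148.] 431 [0.4605 0.105  0.063 ]
blue [270. 168.] 420 [0.4443 0.0694 0.063 ]
blue [364. 168.] 418 [0.4971 0.1189 0.063 ]
blue [273. 257.] 387 [0.4937 0.0159 0.063 ]
blue [361. 257.] 395 [0.5472 0.066  0.063 ]
blue [ 34. 356.] 1760 [ 0.3996 -0.1996  0.063 ]
orange [602.  32.] 5142 [0.5517 0.3002 0.063 ]
axis [0.45026595 0.04948987] R 0.15169357822709098 [  79.6  106.7   56.   -37.7    9.7 -101.5   68. ]
13.3833 [0.49604465 0.06663293 0.22162593] y-axis 43.20171242780367 [ 1.21722634e-03  6.23395620e-04 -9.99999065e-01] [-0.57  0.05  0.35  1.8  -0.02  1.3   0.55] [-0.25638867 -1.14261423  0.86939848]
```

View pics/w3.png

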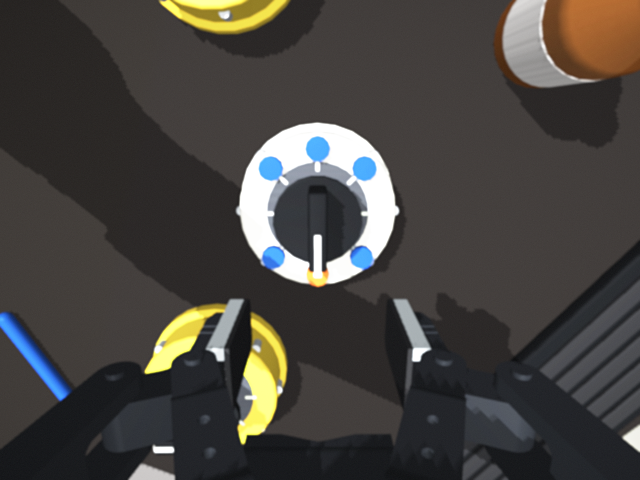

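The pointer tip at (318,272) lies over the orange tag at (318,277). The bar appears at the same image height as before (tip row 272), so the dial is fully up. Nothing is touching it.

```bash
python3 -c "
from workcell import *
print(hand_in())"
```

```text
the job is handed in; nothing more can be done
None
```

I pressed the dial down, turned it 90° anticlockwise to the orange port and let it spring back up and latch, then released it and handed the job in at about 13.4 s with the robot clear; peak press force was about 17 N, roughly 5 N beyond the spring.

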